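# Bring the tall jar to the front of the deli carousel

### The job

A lidded tub has been left on the serving ledge of the spice carousel and blocks its turning post: lift it out of the way and stand it upright in the black tray, without tipping it over. Then turn the carousel by its upright post until the tall jar faces squarely to the front, over the middle of the ledge, and hold it still there: finish with the post still firmly gripped between the fingers. Leave the big tub, the shaker and the bowl where they are.

Things in the scene. Friction and masses are not known exactly. Their poses are not given: they have to be found in the camera images.
- base: Fixed round grey base of the carousel, 140 mm diameter, 21 mm high, with a flat black serving ledge (76 mm wide, 6 mm high) sticking out to 165 mm from the axis. Origin: on the turning axis at the table surface; z up. The ledge points along its own -x: the carousel's front. Place and yaw vary.
- carousel: Wooden platter on the base, 170 mm diameter, top 32 mm above the table. Turns either way about z through its origin (22 mm up); friction 0.15 N m, stays where left. Fixed on it 52 mm from the axis: the tall jar (towards its own -x) and three low tubs (+x, +y, -y; 52 mm wide, tops 80 mm up); centre stub to 92 mm. Jar faces front when its yaw equals the base's; starts 1.1 rad or more away.
- jar_mid (a point): Centre of the tall jar with a steel cap, fixed on the platter: 48 mm diameter, top 125 mm above the table. The point is 80 mm above the table, 52 mm from the turning axis.
- front_spot (a point): Point fixed to the base, 52 mm from the axis towards the ledge, 80 mm above the table: where the centre of the tall jar must come.
- post_grip (a point): Upright black round post, 16 mm diameter, for turning the carousel, on a short dark steel arm sticking out of the platter, 115 mm from the turning axis, right outside the tall jar (same direction; jar wall 39 mm from the post's axis). The point: on the post's axis at the grip height, 105 mm above the table; top 15 mm above it, foot 77 mm below.
- tub_mid (a point): Centre (half-way up) of the stray lidded deli tub: round, 60 mm diameter at the lid, 58 mm below it, 72 mm high, 0.15 to 0.3 kg, loose, standing upright on the ledge about 118 mm from the axis, in the way of the post. z is its upright axis.
- tray: Fixed open black tray, 220 mm (its x) by 180 mm (its y), walls 4 mm thick and 35 mm high, floor 4 mm thick. Origin: centre of its underside on the table. It stands to the left or to the right of the carousel, and is empty.
- big_tub: Bystander: big lidded tub, 90 mm diameter, 110 mm high, on the side of the carousel opposite the tray. Origin at the centre of its underside.
- shaker: Bystander: small glass jar, 48 mm diameter, 100 mm high, beyond the carousel. Origin at the centre of its underside.
- bowl: Bystander: steel bowl, 110 mm diameter, 50 mm high, beyond the carousel. Origin at the centre of its underside.
Not all that is in view belongs to the job. What is shaped like the part that bears tub_mid but purple or turquoise is not meant.

How it is judged (in metres and radians):
On the way, in this order (a step that is already met when the one before it is completed fails the run):
1. the stray tub stands upright on the floor of the tray (x of tub_mid in the frame of tray between -0.09 and 0.09 m and y of tub_mid in the frame of tray between -0.07 and 0.07 m and z of tub_mid in the frame of tray between 0.034 and 0.046 m and angle between tub_mid's own z axis and vertical below 0.15 rad), for 0.2 s.
2. the tall jar faces the front over the ledge (horizontal distance between jar_mid and front_spot below 0.008 m), for 0.2 s.
At the end, for the whole second after the job is handed in: The stray tub stands upright (within 0.15 rad) on the floor of the tray; the centre of the tall jar is within 8 mm (about 9 degrees) of the front point over the ledge, the carousel turns at less than 0.08 rad/s, and the fingers still grip its post with more than 5 N (all of step 1 and horizontal distance between jar_mid and front_spot below 0.008 m and angular speed of carousel below 0.08 rad/s and contact force between the fingers and carousel_c0 above 5 N); the arm keeps its last pose, push and grip.
It fails at once if the stray tub is tipped over (more than 0.7 rad) (angle between tub_mid's own z axis and vertical above 0.7 rad).
It fails at once if a bystander is moved by more than 30 mm or tipped (distance of any of shaker, bowl, big_tub from where it was at the start of the episode above 0.03 m or angle between any of shaker, bowl, big_tub's own z axis and vertical above 0.5 rad).
It also fails if it takes over 72 s, if anything falls off the work surface, if the arm or the gripper's body presses on something with over 40 N, if the wrist force passes 120 N, or if a joint passes its speed limit or range.

### The arm

A 6-joint arm with a two-finger parallel gripper is mounted at the origin on the work surface. World frame = base frame: x ahead of the robot, y to its left, z up, the work surface at z = 0. Lengths are in m, angles in degrees, forces in N, time in s.
With the tool pointing down it reaches from about 0.375 to 0.9 m from the base axis. Payload 3.1 kg.
Tool frame: the origin (TCP) lies at the very end of the fingers, on their centre line; the grasp point (between the pads) lies 19 mm behind it (bot.tcp_to_grasp is the distance from the TCP to the grasp point, in m); z points along the fingers, y is the direction in which the jaws open and shut (so a half turn about z gives the same grasp; the last joint's range is limited). The gripper opens to 87 mm and grips with 3 to 60 N. Pads are 19 mm wide; open, the fingers measure 117 mm over their backs; the gripper's body (75 mm by 190 mm) begins 51 mm behind the grasp point.
Start: joints at [60.705, 30.224, 82.088, -0, 67.689, -10.227], TCP at [0.204, 0.591, 0.223] pointing down, gripper open.
Joint ranges: [-176.69, 176.69], [-43.24, 126.21], [12.49, 139.97], [-82, 262], [0, 151.66], [-163.58, 163.58]. Speed limits (degrees/s): [159.86, 159.86, 180, 180, 180, 180].

### API

Orientations are given as a 3x3 rotation matrix whose columns are the frame's x, y, z axes.
In Python, from rig import telemetry, eyes, order, bot gives the robot as it stands. The module is installed in compiled form; this text tells all that it offers.
- The arm moves only by the tool servo_tool, never from a script. Its argument "targets" is a list of rows, each a list of 2 entries, a list of its own where there are three numbers: the shift along the tool's x, y, z in m, then the turn, a rotation vector about the tool's x, y, z in rad. In form: [[[tx, ty, tz], [wx, wy, wz]], ...]. A call has 1 to 12 rows; each row is the pose to reach, as a shift and turn from the pose commanded when the call began, along the tool's axes at that moment; what a row does not reach only later rows make up. A row lasts 1/8 s, in which the tool goes at most 62.5 mm and 10.7 degrees, less where a joint would pass 70% of its speed; a pose out of reach is approached as far as the arm can. A call with a gripper value outside its range is refused whole. "gripper" is the finger opening in m, from 0 to 0.087, set as the call begins (left out, the last holds). The fingers move at their own pace and stop on an object; the grip force is fixed at half the most. Time passes only in rows, so rows that repeat a pose let the fingers close. It gives the time, the measured TCP pose, the force and the opening at its end, in the units of the state.
- telemetry.read_state(): the state, without advancing time (a new reading comes with each control period).
- eyes.capture(name): name is "scene" or "top"; returns a dict with "pixels" (400x640x3 uint8, blue, green, red), "intrinsics" (3x3 intrinsics, pixels), "extrinsics" (4x4, takes a point from camera to world coordinates). Camera axes: x right, y down, z forward; pixel columns grow to the right and rows downward; lengths in m; the calibration is good to about 2 mm. A picture is of the moment at which its call begins. There is no depth.
- order.hand_in(): hands the job in, once; it reports no verdict.
The state is a dict: "time_s": time; "joint_positions": joint angles; "qvel": joint speeds; "tau": joint torques, N m; "position": TCP position; "tcp_rot": TCP orientation; "force": force on the tool from outside, world axes, zero at the start; "moment": the same for the moment, N m; "opening": opening from 0.0 (shut) to 1.0 (fully open).
Only numpy, scipy, OpenCV 4.12 (cv2) and the standard library are available. Lean on these libraries where they do the work, as an engineer would, in place of code of your own. Each camera call takes 0.05 s, during which the arm holds its last target. There are 200 camera calls.

## Working session

There is one attempt and no reset: what is moved stays moved. The work goes in short steps, Python scripts to look and compute and a tool call to move; the robot and the scene stay as the last step left them, time stands still between calls to the robot, and variables do not carry over. Pictures are saved under pics/ and viewed, about 8 in all and at most 12, crops included, and the job is handed in when it is done.

Besides the shell and the picture viewer there is one more tool, called in YAML: its name, and indented under it one key for each argument. servo_tool: Moves the arm, as the interface text tells. Its arguments: {"type":"object","properties":{"targets":{"type":"array","items":{"type":"array"}},"gripper":{"type":"number"}},"required":["targets"]}

```bash
mkdir -p pics
cat > h.py <<'E'
import numpy as np, cv2
from rig import telemetry, eyes, order, bot
def cap(n):
    c=eyes.capture(n); np.savez(f'{n}.npz',**{k:np.array(c[k]) for k in('pixels','intrinsics','extrinsics')}); return c
def load(n): return np.load(f'{n}.npz')
def ray(c,u,v):
    K=c['intrinsics'];T=c['extrinsics']
    d=T[:3,:3]@np.linalg.solve(K,[u,v,1.]); return T[:3,3],d/np.linalg.norm(d)
def onz(c,u,v,z):
    o,d=ray(c,u,v); return o+d*(z-o[2])/d[2]
def tri(c1,p1,c2,p2):
    o,d=ray(c1,*p1);q,e=ray(c2,*p2)
    s=np.linalg.lstsq(np.c_[d,-e],q-o,rcond=None)[0]; a=o+s[0]*d;b=q+s[1]*e
    return (a+b)/2,np.linalg.norm(a-b)
def proj(c,P):
    T=np.linalg.inv(c['extrinsics']);p=c['intrinsics']@(T[:3,:3]@np.array(P)+T[:3,3]);return p[:2]/p[2]
E
python3 - <<'E'
from h import *
for n in('scene','top'):
    c=cap(n);cv2.imwrite(f'pics/{n}0.png',c['pixels']);print(n,c['intrinsics'],c['extrinsics'].round(3))
print(telemetry.read_state())
E
```

```text
scene [[432.12842293   0.         324.37337182]
 [  0.         432.12842293 199.90184077]
 [  0.           0.           1.        ]] [[ 0.152  0.85  -0.504  1.162]
 [ 0.988 -0.133  0.074 -0.103]
 [-0.004 -0.509 -0.861  1.136]
 [ 0.     0.     0.     1.   ]]
top [[513.67776092   0.         321.66793942]
 [  0.         513.67776092 199.25995209]
 [  0.           0.           1.        ]] [[ 0.016 -0.989  0.146  0.364]
 [-1.    -0.014  0.013 -0.007]
 [-0.011 -0.147 -0.989  1.419]
 [ 0.     0.     0.     1.   ]]
{'time_s': 0.1, 'joint_positions': array([ 6.07027773e+01,  3.02743915e+01,  8.21485540e+01,  3.93957470e-04,
        6.76877755e+01, -1.02255400e+01]), 'qvel': array([ 0.04717397, -0.13700494, -0.16244217, -0.02701679,  0.16648476,
       -0.10730243]), 'tau': array([-4.94964643e-04, -4.40988743e+01, -1.77149534e+01,  6.34148740e-02,
        5.33806044e-02, -2.68686244e-05]), 'position': array([0.20385027, 0.5901382 , 0.22166413]), 'tcp_rot': array([[-9.45109497e-01,  3.26752405e-01, -9.51169517e-04],
       [ 3.26753603e-01,  9.45108064e-01, -1.68215743e-03],
       [ 3.49308993e-04, -1.90062103e-03, -9.99998133e-01]]), 'force': array([-0.04941731,  0.11462214,  0.3964128 ]), 'moment': array([ 0.02627748, -0.0271726 ,  0.0336798 ]), 'opening': 1.002128566614716}
```

View pics/scene0.png

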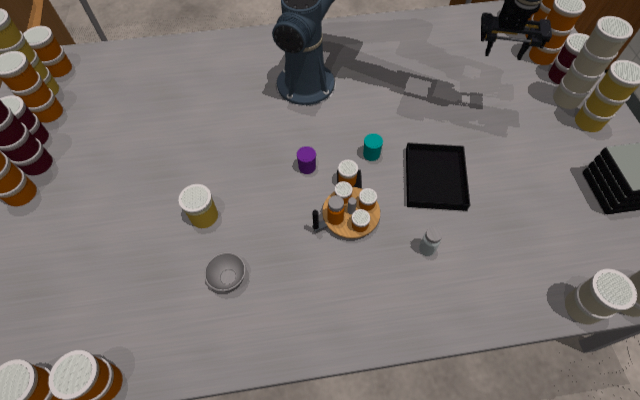

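View pics/top0.png

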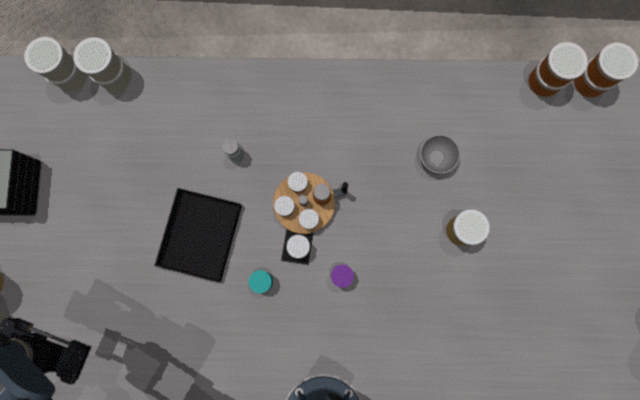

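The scene view shows the white-lidded tub on the ledge at (348,172), with the purple tub at (307,160) and the turquoise tub at (373,147). The post is at (316,220) and the tray at (437,176). In the top view the same things are at tub (298,246), purple (343,276), turquoise (260,281), post (346,187) and tray (198,235). The white-lidded one on the black ledge fits the description. I'll confirm it in an enlarged crop.

Run:
```python
from h import *
s,t=load('scene'),load('top')
a=cv2.resize(s['pixels'][125:245,280:390],None,fx=3.6,fy=3.6,interpolation=cv2.INTER_CUBIC)
b=cv2.resize(t['pixels'][160:300,240:365],None,fx=3.1,fy=3.1,interpolation=cv2.INTER_CUBIC)
h=432;out=np.zeros((h+4,800,3),np.uint8);a=a[:h];b=b[:h];out[:a.shape[0],:a.shape[1]]=a;out[:b.shape[0],405:405+b.shape[1]]=b[:,:395]
cv2.imwrite('pics/crop1.png',out)
for n,c in(('scene',s),('top',t)):
    im=c['pixels'];hsv=cv2.cvtColor(im,cv2.COLOR_BGR2HSV)
    for nm,m in(('white',cv2.inRange(hsv,(0,0,170),(179,60,255))),('black',cv2.inRange(hsv,(0,0,0),(179,255,48))),('wood',cv2.inRange(hsv,(8,90,90),(22,255,255)))):
        k,_,st,ce=cv2.connectedComponentsWithStats(m)
        for i in range(1,k):
            if st[i,4]>25 and (150<ce[i][0]<480): print(n,nm,st[i].tolist(),ce[i].round(1))
```

```text
scene white [338, 159, 20, 17, 253] [347.7 167.4]
scene white [335, 182, 17, 14, 197] [343.1 188.6]
scene white [178, 184, 33, 27, 688] [194.3 197.1]
scene white [359, 188, 18, 15, 209] [367.9 195.2]
scene white [352, 209, 18, 16, 228] [360.5 216.9]
scene black [284, 0, 34, 9, 212] [300.4   3.1]
scene black [273, 0, 61, 96, 2705] [302.   54.4]
scene black [282, 4, 7, 9, 33] [284.    8.9]
scene black [279, 91, 25, 14, 42] [289.5  99.2]
scene black [406, 143, 64, 68, 3842] [436.2 176.8]
scene black [354, 171, 7, 17, 76] [358.  180.1]
scene black [313, 210, 6, 21, 100] [315.2 220. ]
scene wood [348, 174, 9, 12, 42] [352.3 180.2]
scene wood [322, 187, 58, 51, 1175] [350.5 217.2]
scene wood [194, 200, 24, 28, 316] [207.2 217. ]
top white [288, 172, 20, 19, 286] [297.1 180.8]
top white [274, 196, 20, 19, 299] [283.5 205. ]
top white [299, 210, 19, 18, 293] [308.2 218.2]
top white [454, 210, 35, 34, 935] [471.4 226.5]
top white [287, 236, 22, 22, 375] [297.7 246. ]
top black [341, 183, 6, 11, 50] [344.1 188.2]
top black [156, 189, 86, 93, 5399] [198.6 235.1]
top black [282, 230, 28, 34, 226] [293.1 252.6]
top black [305, 233, 9, 10, 41] [309.1 236.2]
top black [299, 390, 50, 10, 347] [323.5 395.5]
top wood [274, 173, 61, 61, 1427] [305.1 204.8]
```

View pics/crop1.png

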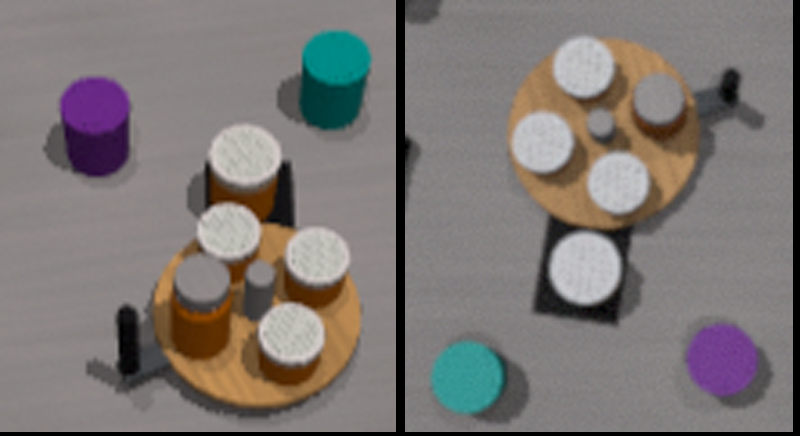

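The crop confirms it. The white-lidded amber tub standing on the black ledge is the stray one. The purple and turquoise tubs are decoys in the open, and also obstacles near the ledge.

```bash
cat > m.py <<'E'
from h import *
s,t=load('scene'),load('top')
P={}
for n,a,b in(('tub',(347.7,167.4),(297.7,246)),('y1',(343.1,188.6),(308.2,218.2)),('y2',(360.5,216.9),(297.1,180.8)),('y3',(367.9,195.2),(283.5,205)),('posttop',(315.3,212),(345.3,184.5)),('stub',(352.5,199.5),(303,200))):
    p,g=tri(s,a,t,b);P[n]=p;print(n,p.round(4),'gap',round(g,4))
y=[onz(t,u,v,.08) for u,v in((308.2,218.2),(297.1,180.8),(283.5,205))]
y2=[onz(s,u,v,.08) for u,v in((343.1,188.6),(360.5,216.9),(367.9,195.2))]
for q in(y,y2):
    ax=(q[0]+q[1])/2;print('axis',ax.round(4),'r',[round(np.linalg.norm(k-ax),4) for k in q],'jar yaw(dir)',np.degrees(np.arctan2(*(ax-q[2])[[1,0]])))
ax=((y[0]+y[1])+(y2[0]+y2[1]))/4
for n in('tub','posttop'):
    d=P[n]-ax;print(n,'dist',np.hypot(*d[:2]).round(4),'ang',np.degrees(np.arctan2(d[1],d[0])).round(1))
# ledge
hsv=cv2.cvtColor(t['pixels'],cv2.COLOR_BGR2HSV)
m=cv2.inRange(hsv,(0,0,0),(179,255,48));r=np.zeros_like(m);r[228:266,280:316]=m[228:266,280:316]
c=max(cv2.findContours(cv2.morphologyEx(r,cv2.MORPH_CLOSE,np.ones((3,3))),0,2)[0],key=cv2.contourArea)
w=np.array([onz(t,*q,.006)[:2] for q in np.vstack([c2.reshape(-1,2) for c2 in cv2.findContours(r,0,2)[0]])],np.float32)
R=cv2.minAreaRect(w);print('ledge rect',R,'corners',cv2.boxPoints(R).round(4).tolist())
for k in cv2.boxPoints(R): print('  from axis',np.hypot(*(k-ax[:2])).round(3))
e=cv2.boxPoints(R)
# tray: outer rim at z .035
for n,cc,box in(('top',t,(180,290,150,250)),('scene',s,(140,215,400,475))):
    h2=cv2.cvtColor(cc['pixels'],cv2.COLOR_BGR2HSV);m=cv2.inRange(h2,(0,0,0),(179,255,48));r=np.zeros_like(m);a,b,c0,d0=box;r[a:b,c0:d0]=m[a:b,c0:d0]
    k=max(cv2.findContours(r,0,2)[0],key=cv2.contourArea).reshape(-1,2)
    w=np.array([onz(cc,*q,.035)[:2] for q in k],np.float32);print('tray',n,cv2.minAreaRect(w),cv2.boxPoints(cv2.minAreaRect(w)).round(3).tolist())
for n,cs in(('purple',((307,154),(343,275))),('turq',((373,141),(260,280))),('bigtub',((194.3,197.1),(471.4,226.5))),('shaker',((432,233),(231,146)))):
    print(n,[x.round(3) if hasattr(x,'round') else x for x in tri(s,cs[0],t,cs[1])])
E
python3 m.py
```

```text
tub [0.439  0.0726 0.0728] gap 0.0032
y1 [0.5122 0.0461 0.0752] gap 0.0024
y2 [0.6117 0.0777 0.0759] gap 0.0026
y3 [0.5461 0.1121 0.0769] gap 0.0027
posttop [ 0.597  -0.0479  0.1128] gap 0.0053
stub [0.559  0.0623 0.087 ] gap 0.0066
axis [0.5611 0.0604 0.08  ] r [np.float64(0.052), np.float64(0.052), np.float64(0.0524)] jar yaw(dir) -72.66369207227092
axis [0.5646 0.0625 0.08  ] r [np.float64(0.0518), np.float64(0.0518), np.float64(0.053)] jar yaw(dir) -71.84498881665942
tub dist 0.1243 ang 174.8
posttop dist 0.1146 ang -72.7
ledge rect ((0.44181913137435913, 0.07607938349246979), (0.07314012944698334, 0.08578319847583771), 81.50499725341797) corners [[0.39399999380111694, 0.04619999974966049], [0.4787999987602234, 0.03359999880194664], [0.4896000027656555, 0.10589999705553055], [0.4047999978065491, 0.11860000342130661]]
  from axis 0.17
  from axis 0.088
  from axis 0.086
  from axis 0.168
tray top ((0.4677072763442993, 0.34176138043403625), (0.18355374038219452, 0.2164265662431717), 76.76001739501953) [[0.3409999907016754, 0.2770000100135803], [0.5519999861717224, 0.2280000001192093], [0.593999981880188, 0.4059999883174896], [0.382999986410141, 0.4560000002384186]]
tray scene ((0.48312294483184814, 0.34236228466033936), (0.18368957936763763, 0.23605112731456757), 76.68004608154297) [[0.34700000286102295, 0.2800000011920929], [0.5770000219345093, 0.22599999606609344], [0.6190000176429749, 0.4050000011920929], [0.3889999985694885, 0.45899999141693115]]
purple [array([ 0.366, -0.044,  0.067]), np.float64(0.009)]
turq [array([0.35 , 0.169, 0.068]), np.float64(0.004)]
bigtub [array([ 0.493, -0.373,  0.105]), np.float64(0.003)]
shaker [array([0.699, 0.254, 0.096]), np.float64(0.002)]
```

Positions fit the description: lid height about 75 mm, tub rings at radius 52 mm, post radius 115 mm. The heights read about 4 mm low because of calibration. The front direction is about 172°, and the post is at about -72°.

```bash
cat > go.py <<'E'
import sys
from h import *
def go(x,y,z,yaw,st=None):
    st=st or telemetry.read_state();R=st['tcp_rot'];a=np.arctan2(R[1,0],R[0,0])
    Ri=np.array([[np.cos(a),np.sin(a),0],[np.sin(a),-np.cos(a),0],[0,0,-1]])
    d=Ri.T@(np.array([x,y,z])-st['position']);w=-((np.radians(yaw)-a+np.pi)%(2*np.pi)-np.pi)
    return d.round(4).tolist(),[0,0,round(float(w),4)]
if __name__=='__main__':
    st=telemetry.read_state();print('t',st['time_s'],st['position'].round(4),'op',round(st['opening'],3),'q',st['joint_positions'].round(1),'F',st['force'].round(1))
    print(go(*map(float,sys.argv[1:5])))
E
python3 - <<'E'
from h import *
s,t=load('scene'),load('top')
print(onz(s,347.7,167.4,.078),onz(t,297.7,246,.078),onz(s,315.3,212,.12),onz(t,345.3,184.5,.12))
E
python3 go.py .440 .072 .16 173
```

```text
[0.44275281 0.07339885 0.078     ] [0.43849863 0.07073571 0.078     ] [ 0.60131641 -0.04572392  0.12      ] [ 0.59536891 -0.05034021  0.12      ]
t 0.1 [0.2039 0.5901 0.2217] op 1.002 q [ 60.7  30.3  82.1   0.   67.7 -10.2] F [-0.   0.1  0.4]
([-0.3925, -0.4125, 0.0617], [0, 0, -0.2107])
```

servo_tool:
  targets:
    - [[-0.04, -0.04, 0.0], [0, 0, -0.02]]
    - [[-0.08, -0.08, 0.0], [0, 0, -0.05]]
    - [[-0.12, -0.12, 0.0], [0, 0, -0.08]]
    - [[-0.16, -0.165, 0.0], [0, 0, -0.11]]
    - [[-0.2, -0.21, 0.0], [0, 0, -0.14]]
    - [[-0.24, -0.25, 0.0], [0, 0, -0.17]]
    - [[-0.28, -0.29, 0.0], [0, 0, -0.19]]
    - [[-0.32, -0.335, 0.02], [0, 0, -0.211]]
    - [[-0.36, -0.375, 0.04], [0, 0, -0.211]]
    - [[-0.3925, -0.4125, 0.06], [0, 0, -0.211]]
    - [[-0.3925, -0.4125, 0.06], [0, 0, -0.211]]
    - [[-0.3925, -0.4125, 0.06], [0, 0, -0.211]]
  gripper: 0.087

```text
time_s: 1.6
position: [0.4397, 0.0728, 0.1624]
tcp_rot: [[-0.992, 0.122, -0.002], [0.122, 0.992, 0.001], [0.002, 0.0, -1.0]]
force: [-0.2, -0.9, 0.2]
opening: 1.006
```

```bash
python3 go.py .440 .072 .025 173
python3 - <<'E'
from h import *
a=cap('scene')['pixels'][110:240,270:400];b=cap('top')['pixels'][170:300,230:360]
cv2.imwrite('pics/above.png',np.hstack([cv2.resize(k,None,fx=3,fy=3,interpolation=2) for k in(a,b)]))
E
```

```text
t 1.6 [0.4397 0.0728 0.1624] op 1.006 q [ -5.   22.3 110.7   0.   47.1 -88. ] F [-0.2 -0.9  0.2]
([-0.0004, -0.0008, 0.1374], [0, 0, -0.0005])
```

View pics/above.png

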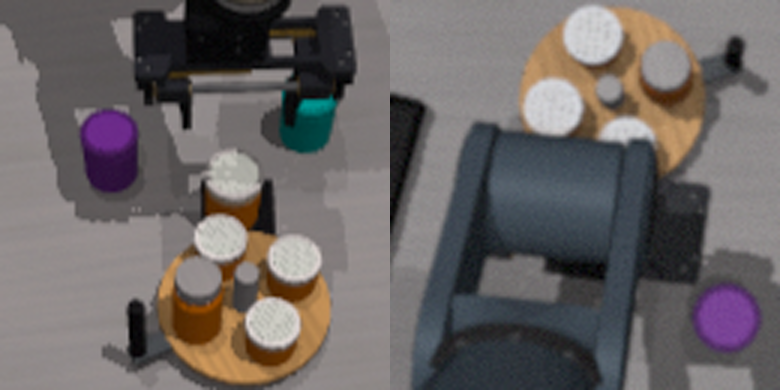

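The two fingers hang either side of the tub, at about (187,115) and (295,105) in the left crop. The body stays above the turquoise tub, so I descend.

servo_tool:
  targets:
    - [[0, -0.001, 0.03], [0, 0, 0]]
    - [[0, -0.001, 0.06], [0, 0, 0]]
    - [[0, -0.001, 0.085], [0, 0, 0]]
    - [[0, -0.001, 0.105], [0, 0, 0]]
    - [[0, -0.001, 0.12], [0, 0, 0]]
    - [[0, -0.001, 0.13], [0, 0, 0]]
    - [[0, -0.001, 0.136], [0, 0, 0]]
    - [[0, -0.001, 0.136], [0, 0, 0]]
    - [[0, -0.001, 0.136], [0, 0, 0]]

```text
time_s: 2.82
position: [0.4405, 0.0717, 0.0269]
tcp_rot: [[-0.993, 0.121, 0.001], [0.121, 0.993, -0.0], [-0.001, 0.0, -1.0]]
force: [-0.8, 0.0, 1.1]
opening: 1.001
```

servo_tool:
  targets:
    - [[0, 0, 0], [0, 0, 0]]
    - [[0, 0, 0], [0, 0, 0]]
    - [[0, 0, 0], [0, 0, 0]]
    - [[0, 0, 0], [0, 0, 0]]
    - [[0, 0, 0], [0, 0, 0]]
    - [[0, 0, 0], [0, 0, 0]]
    - [[0, 0, 0], [0, 0, 0]]
    - [[0, 0, 0], [0, 0, 0]]
  gripper: 0.03

```text
time_s: 3.82
position: [0.4403, 0.0716, 0.0265]
tcp_rot: [[-0.993, 0.121, 0.0], [0.121, 0.993, 0.0], [-0.0, 0.0, -1.0]]
force: [0.8, 1.6, -0.1]
opening: 0.674
```

servo_tool:
  targets:
    - [[0, 0, -0.01], [0, 0, 0]]
    - [[0, 0, -0.03], [0, 0, 0]]
    - [[0, 0, -0.06], [0, 0, 0]]
    - [[0, 0, -0.085], [0, 0, 0]]
    - [[0, 0, -0.1], [0, 0, 0]]
    - [[0, 0, -0.1], [0, 0, 0]]
    - [[0, 0, -0.1], [0, 0, 0]]

```text
time_s: 4.7
position: [0.4396, 0.0716, 0.1263]
tcp_rot: [[-0.993, 0.122, -0.001], [0.122, 0.993, 0.0], [0.001, -0.0, -1.0]]
force: [0.1, 0.2, -1.2]
opening: 0.673
```

```bash
python3 go.py .468 .342 .126 173
```

```text
t 4.7 [0.4396 0.0716 0.1263] op 0.673 q [ -5.2  26.2 112.6  -0.   41.2 -88.2] F [ 0.1  0.2 -1.2]
([0.0047, 0.2718, 0.0003], [0, 0, 0.0003])
```

Holding at an opening of 58.5 mm, which matches the tub. On to the tray.

servo_tool:
  targets:
    - [[0, 0.01, 0], [0, 0, 0]]
    - [[0, 0.03, 0], [0, 0, 0]]
    - [[0, 0.06, 0], [0, 0, 0]]
    - [[0.002, 0.095, 0], [0, 0, 0]]
    - [[0.003, 0.13, 0], [0, 0, 0]]
    - [[0.004, 0.165, 0], [0, 0, 0]]
    - [[0.005, 0.2, 0], [0, 0, 0]]
    - [[0.005, 0.23, 0], [0, 0, 0]]
    - [[0.005, 0.255, 0], [0, 0, 0]]
    - [[0.005, 0.272, 0], [0, 0, 0]]
    - [[0.005, 0.272, 0], [0, 0, 0]]
    - [[0.005, 0.272, 0], [0, 0, 0]]

```text
time_s: 6.2
position: [0.4677, 0.3414, 0.1261]
tcp_rot: [[-0.993, 0.122, -0.001], [0.122, 0.993, -0.001], [0.001, -0.001, -1.0]]
force: [-0.0, -0.5, -2.0]
opening: 0.671
```

servo_tool:
  targets:
    - [[0, 0, 0.02], [0, 0, 0]]
    - [[0, 0, 0.045], [0, 0, 0]]
    - [[0, 0, 0.065], [0, 0, 0]]
    - [[0, 0, 0.08], [0, 0, 0]]
    - [[0, 0, 0.09], [0, 0, 0]]
    - [[0, 0, 0.095], [0, 0, 0]]
    - [[0, 0, 0.099], [0, 0, 0]]
    - [[0, 0, 0.101], [0, 0, 0]]
    - [[0, 0, 0.101], [0, 0, 0]]

```text
time_s: 7.32
position: [0.4684, 0.3423, 0.0257]
tcp_rot: [[-0.993, 0.121, 0.0], [0.121, 0.993, 0.0], [-0.0, 0.0, -1.0]]
force: [-0.9, 0.4, -1.1]
opening: 0.672
```

servo_tool:
  targets:
    - [[0, 0, 0.001], [0, 0, 0]]
    - [[0, 0, 0.0015], [0, 0, 0]]
    - [[0, 0, 0.0015], [0, 0, 0]]

```text
time_s: 7.7
position: [0.4685, 0.3424, 0.0246]
tcp_rot: [[-0.993, 0.121, 0.001], [0.121, 0.993, 0.0], [-0.001, 0.0, -1.0]]
force: [0.2, 0.6, 2.7]
opening: 0.679
```

servo_tool:
  targets:
    - [[0, 0, 0], [0, 0, 0]]
    - [[0, 0, 0], [0, 0, 0]]
    - [[0, 0, 0], [0, 0, 0]]
    - [[0, 0, 0], [0, 0, 0]]
    - [[0, 0, 0], [0, 0, 0]]
    - [[0, 0, 0], [0, 0, 0]]
  gripper: 0.085

```text
time_s: 8.45
position: [0.4683, 0.3422, 0.024]
tcp_rot: [[-0.993, 0.121, -0.0], [0.121, 0.993, -0.0], [0.0, -0.0, -1.0]]
force: [0.5, 0.7, 0.4]
opening: 0.978
```

servo_tool:
  targets:
    - [[0, 0, -0.02], [0, 0, 0]]
    - [[0, 0, -0.05], [0, 0, 0]]
    - [[0, 0, -0.09], [0, 0, 0]]
    - [[0, 0, -0.14], [0, 0, 0]]
    - [[0, 0, -0.19], [0, 0, 0]]
    - [[0, 0, -0.19], [0, 0, 0]]
    - [[0, 0, -0.19], [0, 0, 0]]

```text
time_s: 9.32
position: [0.4677, 0.3419, 0.2137]
tcp_rot: [[-0.993, 0.122, -0.001], [0.122, 0.993, -0.0], [0.001, -0.001, -1.0]]
force: [-0.3, -0.0, 0.1]
opening: 0.977
```

```bash
python3 go.py .598 -.048 .215 107.5;  python3 - <<'E'
from h import *
cv2.imwrite('pics/placed.png',np.hstack([cap('scene')['pixels'][100:260,290:490],cap('top')['pixels'][150:310,150:350]]).repeat(2,0).repeat(2,1))
E
```

```text
t 9.325 [0.4677 0.3419 0.2137] op 0.977 q [ 25.1  27.3  89.3  -0.   63.4 -57.9] F [-0.3 -0.   0.1]
([-0.1768, -0.3712, -0.0013], [0, 0, 1.1436])
```

View pics/placed.png

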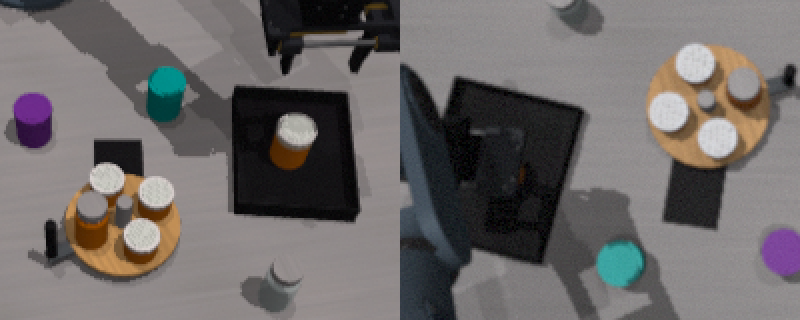

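The tub stands upright in the middle of the tray, at (295,142) in the left half, and the ledge is clear. I measure the ledge direction from the clear view and move above the post.

servo_tool:
  targets:
    - [[-0.02, -0.04, 0], [0, 0, 0.12]]
    - [[-0.04, -0.08, 0], [0, 0, 0.26]]
    - [[-0.06, -0.12, 0], [0, 0, 0.4]]
    - [[-0.08, -0.165, 0], [0, 0, 0.54]]
    - [[-0.1, -0.21, 0], [0, 0, 0.68]]
    - [[-0.12, -0.25, 0], [0, 0, 0.82]]
    - [[-0.14, -0.29, 0], [0, 0, 0.96]]
    - [[-0.16, -0.335, 0], [0, 0, 1.08]]
    - [[-0.177, -0.371, 0], [0, 0, 1.144]]
    - [[-0.177, -0.371, 0], [0, 0, 1.144]]
    - [[-0.177, -0.371, 0], [0, 0, 1.144]]
    - [[-0.177, -0.371, 0], [0, 0, 1.144]]
  gripper: 0.06

```text
time_s: 10.92
position: [0.598, -0.0462, 0.2133]
tcp_rot: [[-0.302, 0.953, -0.002], [0.953, 0.302, 0.001], [0.001, -0.002, -1.0]]
force: [-0.1, 0.3, -0.1]
opening: 0.689
```

```bash
python3 go.py .598 -.048 .086 107.5;  python3 - <<'E'
from h import *
t=load('top');hsv=cv2.cvtColor(t['pixels'],cv2.COLOR_BGR2HSV)
m=cv2.inRange(hsv,(0,0,0),(179,255,60));r=np.zeros_like(m);r[228:268,276:318]=m[228:268,276:318]
k=max(cv2.findContours(r,0,2)[0],key=cv2.contourArea).reshape(-1,2)
w=np.array([onz(t,*q,.006)[:2] for q in k],np.float32);R=cv2.minAreaRect(w);print(R,cv2.boxPoints(R).round(4).tolist())
c=cap('scene');a=c['pixels'][150:250,260:390];b=cap('top')['pixels'][150:250,260:390]
cv2.imwrite('pics/abovepost.png',np.hstack([cv2.resize(k,None,fx=3,fy=3,interpolation=2) for k in(a,b)]))
s=load('scene');print(proj(s,[.598,-.048,.12]))
h2=cv2.cvtColor(s['pixels'],cv2.COLOR_BGR2HSV)
E
```

```text
t 10.925 [ 0.598  -0.0462  0.2133] op 0.689 q [-15.1  28.9  86.3   0.   64.9 -32.7] F [-0.1  0.3 -0.1]
([-0.0017, -0.0006, 0.1273], [0, 0, 0.0011])
((0.44162625074386597, 0.07628507912158966), (0.07342467457056046, 0.08628121018409729), 81.46158599853516) [[0.3935000002384186, 0.04639999940991402], [0.4787999987602234, 0.03359999880194664], [0.48969998955726624, 0.10620000213384628], [0.4043999910354614, 0.11900000274181366]]
[314.28885066 211.04878246]
```

View pics/abovepost.png

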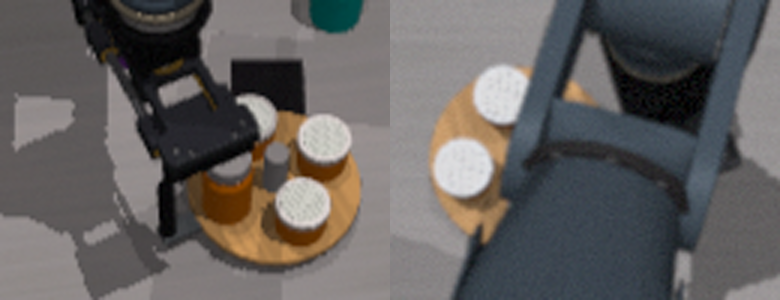

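The gripper is above the post, which shows at (167,215) in the left crop between where the fingers will come down. I descend and grip.

servo_tool:
  targets:
    - [[-0.002, 0, 0.03], [0, 0, 0]]
    - [[-0.002, 0, 0.06], [0, 0, 0]]
    - [[-0.002, 0, 0.08], [0, 0, 0]]
    - [[-0.002, 0, 0.095], [0, 0, 0]]
    - [[-0.002, 0, 0.11], [0, 0, 0]]
    - [[-0.002, 0, 0.12], [0, 0, 0]]
    - [[-0.002, 0, 0.127], [0, 0, 0]]
    - [[-0.002, 0, 0.127], [0, 0, 0]]
    - [[-0.002, 0, 0.127], [0, 0, 0]]

```text
time_s: 12.15
position: [0.5999, -0.0496, 0.0875]
tcp_rot: [[-0.3, 0.954, 0.001], [0.954, 0.3, -0.0], [-0.001, 0.001, -1.0]]
force: [0.3, -0.1, -0.5]
opening: 0.686
```

servo_tool:
  targets:
    - [[0, 0, 0], [0, 0, 0]]
    - [[0, 0, 0], [0, 0, 0]]
    - [[0, 0, 0], [0, 0, 0]]
    - [[0, 0, 0], [0, 0, 0]]
    - [[0, 0, 0], [0, 0, 0]]
    - [[0, 0, 0], [0, 0, 0]]
    - [[0, 0, 0], [0, 0, 0]]
    - [[0, 0, 0], [0, 0, 0]]
  gripper: 0

```text
time_s: 13.15
position: [0.5997, -0.0495, 0.0871]
tcp_rot: [[-0.3, 0.954, 0.0], [0.954, 0.3, -0.0], [-0.0, 0.0, -1.0]]
force: [0.7, -0.3, -0.2]
opening: 0.169
```

```bash
cat > arc.py <<'E'
from go import *
st=telemetry.read_state();print('t',st['time_s'],st['position'].round(4),'op',round(st['opening'],3),'q',st['joint_positions'].round(1),'F',st['force'].round(1))
c=np.array([.5628,.0614]);p=st['position'][:2]-c;r=np.hypot(*p);a0=np.degrees(np.arctan2(p[1],p[0]));y0=np.degrees(np.arctan2(st['tcp_rot'][1,0],st['tcp_rot'][0,0]))
print('r',r.round(4),'ang',a0,'yaw',y0)
N,D=int(sys.argv[1]),float(sys.argv[2])
out=[]
for i in range(1,N+1):
    a=np.radians(a0+D*i/N);q=c+r*np.array([np.cos(a),np.sin(a)])
    d,w=go(*q,st['position'][2],y0+D*i/N,st);out.append([[round(v,3) for v in d],[0,0,round(w[2],3)]])
print(out)
E
python3 arc.py 12 -58
```

```text
t 13.15 [ 0.5997 -0.0495  0.0871] op 0.169 q [-15.3  38.6  91.8   0.   49.5 -32.8] F [ 0.7 -0.3 -0.2]
r 0.1169 ang -71.57556195060765 yaw 107.47059589628523
[[[0.0, -0.01, 0.0], [0, 0, 0.084]], [[0.001, -0.02, 0.0], [0, 0, 0.169]], [[0.003, -0.029, 0.0], [0, 0, 0.253]], [[0.006, -0.039, 0.0], [0, 0, 0.337]], [[0.009, -0.048, 0.0], [0, 0, 0.422]], [[0.014, -0.057, 0.0], [0, 0, 0.506]], [[0.019, -0.065, 0.0], [0, 0, 0.591]], [[0.024, -0.073, 0.0], [0, 0, 0.675]], [[0.031, -0.081, 0.0], [0, 0, 0.759]], [[0.038, -0.088, 0.0], [0, 0, 0.844]], [[0.045, -0.094, 0.0], [0, 0, 0.928]], [[0.053, -0.1, 0.0], [0, 0, 1.012]]]
```

servo_tool:
  targets:
    - [[0.0, -0.01, 0.0], [0, 0, 0.084]]
    - [[0.001, -0.02, 0.0], [0, 0, 0.169]]
    - [[0.003, -0.029, 0.0], [0, 0, 0.253]]
    - [[0.006, -0.039, 0.0], [0, 0, 0.337]]
    - [[0.009, -0.048, 0.0], [0, 0, 0.422]]
    - [[0.014, -0.057, 0.0], [0, 0, 0.506]]
    - [[0.019, -0.065, 0.0], [0, 0, 0.591]]
    - [[0.024, -0.073, 0.0], [0, 0, 0.675]]
    - [[0.031, -0.081, 0.0], [0, 0, 0.759]]
    - [[0.038, -0.088, 0.0], [0, 0, 0.844]]
    - [[0.045, -0.094, 0.0], [0, 0, 0.928]]
    - [[0.053, -0.1, 0.0], [0, 0, 1.012]]

```text
time_s: 14.65
position: [0.4898, -0.028, 0.0871]
tcp_rot: [[0.652, 0.758, 0.004], [0.758, -0.652, 0.001], [0.003, 0.002, -1.0]]
force: [5.7, 7.7, -5.4]
opening: 0.17
```

```bash
python3 arc.py 11 -58
```

```text
t 14.65 [ 0.4898 -0.028   0.0871] op 0.17 q [-16.4  32.8 108.1   0.2  38.9  24.1] F [ 5.7  7.7 -5.4]
r 0.1154 ang -129.24818005482643 yaw 49.2774908008481
[[[0.0, -0.011, 0.0], [0, 0, 0.092]], [[0.001, -0.021, 0.0], [0, 0, 0.184]], [[0.004, -0.032, 0.0], [0, 0, 0.276]], [[0.007, -0.042, 0.0], [0, 0, 0.368]], [[0.011, -0.051, 0.0], [0, 0, 0.46]], [[0.016, -0.061, 0.0], [0, 0, 0.552]], [[0.021, -0.07, 0.0], [0, 0, 0.644]], [[0.028, -0.078, 0.0], [0, 0, 0.736]], [[0.035, -0.086, 0.0], [0, 0, 0.828]], [[0.043, -0.093, 0.0], [0, 0, 0.92]], [[0.052, -0.099, 0.0], [0, 0, 1.012]]]
```

The 10 N reading is a radial pull, so the commanded radius is slightly large. I trim about 1.5 mm inward for the second half.

servo_tool:
  targets:
    - [[0.001, -0.011, 0.0], [0, 0, 0.092]]
    - [[0.002, -0.022, 0.0], [0, 0, 0.184]]
    - [[0.005, -0.032, 0.0], [0, 0, 0.276]]
    - [[0.008, -0.042, 0.0], [0, 0, 0.368]]
    - [[0.012, -0.052, 0.0], [0, 0, 0.46]]
    - [[0.017, -0.062, 0.0], [0, 0, 0.552]]
    - [[0.022, -0.071, 0.0], [0, 0, 0.644]]
    - [[0.029, -0.079, 0.0], [0, 0, 0.736]]
    - [[0.036, -0.087, 0.0], [0, 0, 0.828]]
    - [[0.044, -0.094, 0.0], [0, 0, 0.92]]
    - [[0.053, -0.1, 0.0], [0, 0, 1.012]]
    - [[0.053, -0.1, 0.0], [0, 0, 1.012]]

```text
time_s: 16.15
position: [0.4485, 0.0768, 0.0871]
tcp_rot: [[0.989, -0.145, 0.004], [-0.145, -0.989, 0.0], [0.004, -0.001, -1.0]]
force: [5.5, 2.2, -6.2]
opening: 0.173
```

```bash
python3 arc.py 1 1
python3 - <<'E'
from h import *
a=cap('scene')['pixels'][120:250,300:460];b=cap('top')['pixels'][150:280,230:390]
cv2.imwrite('pics/turned.png',np.hstack([cv2.resize(k,None,fx=2.5,fy=2.5,interpolation=2) for k in(a,b)]))
for n in('scene','top'):
    hsv=cv2.cvtColor(load(n)['pixels'],cv2.COLOR_BGR2HSV);m=cv2.inRange(hsv,(0,0,170),(179,60,255))
    k,_,st,ce=cv2.connectedComponentsWithStats(m)
    for i in range(1,k):
        if st[i,4]>25 and 200<ce[i][0]<460: print(n,st[i].tolist(),onz(load(n),*ce[i],.08).round(4))
E
```

```text
t 16.15 [0.4485 0.0768 0.0871] op 0.173 q [ -4.4  31.2 113.2   0.   35.5  93.9] F [ 5.5  2.2 -6.2]
r 0.1153 ang 172.31695076719168 yaw -8.356516752234588
[[[0.0, 0.002, 0.0], [0, 0, -0.018]]]
scene [429, 156, 19, 17, 242] [0.4736 0.3416 0.08  ]
scene [361, 194, 19, 16, 221] [0.571  0.1142 0.08  ]
scene [325, 196, 18, 15, 223] [0.5583 0.0114 0.08  ]
scene [344, 211, 18, 16, 237] [0.6162 0.0559 0.08  ]
top [387, 32, 8, 7, 32] [ 1.0225 -0.1724  0.08  ]
top [288, 34, 46, 24, 281] [0.9941 0.0368 0.08  ]
top [343, 50, 11, 8, 35] [ 0.9657 -0.0555  0.08  ]
top [296, 171, 20, 19, 300] [0.6127 0.054  0.08  ]
top [273, 187, 21, 20, 308] [0.5675 0.1122 0.08  ]
top [313, 193, 20, 19, 300] [0.555  0.0089 0.08  ]
```

View pics/turned.png

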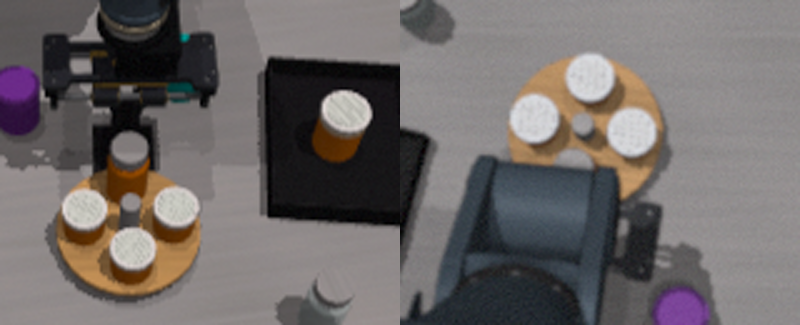

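The jar is at about 172.9° from both views, against 171.5–172.2° for the ledge. That is roughly a 1 mm offset against the 8 mm allowed. The picture shows the jar at (129,165) over the ledge, the post gripped and the tub upright in the tray. I let it settle and check once more.

servo_tool:
  targets:
    - [[0, 0, 0], [0, 0, 0]]
    - [[0, 0, 0], [0, 0, 0]]
    - [[0, 0, 0], [0, 0, 0]]
    - [[0, 0, 0], [0, 0, 0]]
    - [[0, 0, 0], [0, 0, 0]]
    - [[0, 0, 0], [0, 0, 0]]
  gripper: 0

```text
time_s: 17.0
position: [0.4484, 0.076, 0.0871]
tcp_rot: [[0.989, -0.146, 0.004], [-0.146, -0.989, 0.0], [0.004, -0.001, -1.0]]
force: [4.9, 3.4, -7.1]
opening: 0.175
```

Run:
```python
from h import *
s=telemetry.read_state();print(s['time_s'],s['position'].round(4),s['opening'],s['force'].round(1),abs(s['qvel']).max())
if s['opening']>.15 and abs(s['qvel']).max()<2: order.hand_in();print('handed in')
```

```text
17.0 [0.4484 0.076  0.0871] 0.17471712724536956 [ 4.9  3.4 -7.1] 0.08474951964936747
the job is handed in; nothing more can be done
handed in
```

I moved the stray tub into the tray, turned the carousel until the tall jar faces the front, and handed the job in at 17.0 s with the post still gripped. No verdict is reported, so what follows is my own last checks.

- **Tub:** It was set down and photographed upright near the centre of the tray, and the later picture still shows it upright there.
- **Jar:** I turned the post about 116° clockwise. The tub lids in both cameras put the jar at about 172.9°, and the ledge measures 171.5–172.2°. That is roughly 1 mm off the front point, against 8 mm allowed.
- **Grip and stillness:** The fingers are stopped on the post at about 15 mm opening. The arm was still, with joint speeds below 0.1°/s. I could not read the finger-to-post contact force directly.
- **Bystanders:** The arm did not go near the big tub, shaker or bowl, but I did not measure them again at the end.

**Disagreements:**
- Heights from the two cameras read about 4 mm low, and horizontal positions differed by 3–6 mm between views, so I averaged them.
- About 9 N of steady wrist force remained at the end, because the commanded path did not match the post's circle exactly. That is well below the limits.

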